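# Dose the portafilter at the coffee grinder

### The job

Pick up the portafilter by its handle and slide it into the coffee grinder's fork, so that its rim runs in on top of the slotted fork plate and under the two ears, and push it on against the start button behind the slot until the button is fully in. Then let it ease back until the button is out again and leave the portafilter hanging level in the fork by itself. Do not force anything: a light push is enough, and the tamper, cup and shaker stay where they are.

Things in the scene. Friction and masses are not known exactly. Their poses are not given: they have to be found in the camera images.
- grinder: Fixed white coffee grinder, 125 mm wide, 225 deep, 336 high. Origin: on the table under the motor housing; front faces its own -x, y across, z up. From the front stands a level steel fork plate, 4 mm thick, with a U slot open to -x. The plate's top is 118 to 134 mm above the table as somebody clamped it (firm to 90 N): NOT measured; find it by letting the rim down on the prongs, or by sight.
- slot_mouth (a point): Point on the table below the slot's middle line, where its straight sides begin (along +x, slot_end is 42 mm and the grinder's origin 112 mm further in); axes as the grinder's. The slot is 56 mm wide between prongs 14 mm wide; towards -x the prong tips flare for another 20 mm to a mouth about 74 mm wide.
- slot_end (a point): Point on the table below a barrel's axis when the barrel bottoms in the slot; axes as the grinder's. Two steel ears, undersides 6.5 mm above the plate's top, cover |y| 20 to 42 mm from x = +4 mm inwards (front lips bent up), so a rim comes under them once its axis passes x = -30 mm. Cheeks at |y| 39 mm. Above: chute (11 mm radius) ending 176 mm up; burr head 209 mm up, front at x = -20 mm.
- start (a joint): Travel (m) of the start button, a black plunger 18 mm across, pointing to the grinder's -x behind the slot, 104 mm up; the barrel pushes it. 0 = out, about 0.005 = fully in, where the barrel meets the rigid end of the slot. The barrel first meets it 5 mm short of slot_end. It resists with 3.5 N at first, 6.5 N fully in, and springs back. Over 20 N anywhere on the grinder is forcing it.
- portafilter: Loose steel portafilter, 0.29 to 0.41 kg, standing on its barrel. Origin: centre of the underside, z up. Barrel 54 mm across, 40 mm high, then a round rim (flange) 72 mm across, 4 mm thick. Dark wooden handle along its own -x: 26 mm wide, 24 mm high, flat sides, x = -49 to -153 mm, axis 26 mm above the underside. Mass centre about x = -15 mm. In the fork its axes agree with the grinder's.
- tamper: Bystander: coffee tamper standing on its steel foot, 51 mm across, 80 mm high, wooden knob up. Origin: centre of its underside.
- cup: Bystander: pink mug, 68 mm across, 56 mm high, handle at its +y. Origin: centre of its underside.
- shaker: Bystander: glass salt shaker with a steel cap, 38 mm across, 72 mm high. Origin: centre of its underside.
There are look-alikes about, which are no part of the job. What is shaped like the portafilter but green is not meant.

How it is judged:
On the way:
1. the portafilter stands in the fork's slot and holds the start button pressed in (value of joint start above 0.0035 m and x of portafilter in the frame of slot_end above -0.004 m and z of portafilter in the frame of slot_end above 0.07 m and angle between portafilter's own z axis and vertical below 0.12 rad), for 0.15 s.
At the end, for the whole second after the job is handed in: With nothing touching it but the grinder, the portafilter is at rest in the slot, its barrel 3 to 18 mm short of the slot's end and within 3 mm of the slot's middle line, its underside 70 to 101 mm above the table, level within 0.12 rad; the start button is out (pressed less than 1.5 mm) (x of portafilter in the frame of slot_end between -0.018 and -0.003 m and y of portafilter in the frame of slot_end between -0.003 and 0.003 m and z of portafilter in the frame of slot_end between 0.07 and 0.101 m and angle between portafilter's own z axis and vertical below 0.12 rad and value of joint start below 0.0015 m and linear speed of portafilter below 0.01 m/s).
It fails at once if the portafilter is pressed against the grinder, its fork or its button with more than 20 N (contact force between portafilter and grinder above 20 N).
It fails at once if the tamper, the cup or the shaker is moved by more than 15 mm (distance of any of tamper, cup, shaker from where it was at the start of the episode above 0.015 m).
It also fails if it takes over 67 s, if anything falls off the work surface, if the arm or the gripper's body presses on something with over 40 N, if the wrist force passes 120 N, or if a joint passes its speed limit or range.

### The arm

A 6-joint arm with a two-finger parallel gripper is mounted at the origin on the work surface. World frame = base frame: x ahead of the robot, y to its left, z up, the work surface at z = 0. Lengths are in m, angles in rad, forces in N, time in s.
With the tool pointing down it reaches from about 0.425 to 0.95 m from the base axis. Payload 3.5 kg.
Tool frame: the origin (TCP) lies between the finger pads; the fingertips stand 22 mm ahead of it and the grasp point (between the pads) lies 3 mm ahead of it (ctrl.nose_length is the z of the fingertips in the tool frame, in m); z points along the fingers, y is the line along which they close (so a half turn about z gives the same grasp; the last joint's range is limited). The gripper opens to 85 mm and grips with 20 to 120 N. Pads are 22 mm wide; open, the fingers measure 114 mm over their backs; the gripper's body (76 mm by 85 mm) begins 54 mm behind the grasp point. The pads swing forward as they close: fully open they stand 13 mm farther back than shut.
Start: joints at [-1.324, 0.286, 1.577, -0, 1.279, -0.15], TCP at [0.261, -0.623, 0.253] pointing down, gripper open.
Joint ranges: [-2.77, 2.77], [-0.9, 2.22], [0.21, 2.48], [-1.53, 4.67], [0.24, 2.81], [-2.84, 2.84]. Speed limits (rad/s): [2.79, 2.79, 3.14, 3.14, 3.14, 3.14].

### API

Orientations are given as a unit quaternion [x, y, z, w].
In Python, from plant import ctrl gives the robot as it stands. The module is installed in compiled form; this text tells all that it offers.
- The arm moves only by the tool send_rows, never from a script. Its argument "rows" is text: rows parted by semicolons, each of 7 numbers parted by spaces: the turn, a rotation vector about the tool's x, y, z in parts of the range, where 1.0 means 360 degrees, then the shift along the tool's x, y, z in normalised numbers (1 is 0.8 m), then the opening, from -1 (shut) to 1 (fully open). A call has 1 to 8 rows; each row is the pose to reach, as a shift and turn from the pose commanded when the call began, along the tool's axes at that moment; what a row does not reach only later rows make up. A row lasts 1/8 s, in which the tool goes at most 62.5 mm and 10.7 degrees, less where a joint would pass 70% of its speed; a pose out of reach is approached as far as the arm can. No shift or turn number may pass 1 either way. A call with a gripper value outside its range is refused whole. The fingers move at their own pace and stop on an object; "grip_force" is the grip in N (left out, the last holds). Time passes only in rows, so rows that repeat a pose let the fingers close. It gives the time, the measured TCP pose, the force, the opening and the grip force at its end, in the units of the state.
- ctrl.get_state(): the state, without advancing time (a new reading comes with each control period).
- ctrl.read_camera(name): name is "scene" or "side" or "wrist"; returns a dict with "color" (384x512x3 uint8, red, green, blue), "fx", "fy", "cx", "cy" (pixels), "extrinsics" (4x4, takes a point from world to camera coordinates). Camera axes: x right, y down, z forward; pixel columns grow to the right and rows downward; lengths in m; the calibration is good to about 2 mm. A picture is of the moment at which its call begins. There is no depth.
- ctrl.sign_off(): hands the job in; it is judged then, once.
Trained networks look in a picture, given as the dict that the camera call returned (one of the last four; its "shot" number tells which), for a name from the list of things; names that differ only in an ending like _2 or _b are one class to them, and where a whole thing is asked for, a point or a joint stands for the part that bears it (a point fixed in the world has none). Each returns a list of dicts, best first, with "p" (0 to 1); they miss things now and then, are a little off and sometimes report something else, mostly with a low value. They report only what shows in the picture. A call takes as long as a camera call. They do not tell look-alikes from the thing itself.
- ctrl.look_for(picture, target): "position" ([x, y, z] in m, in the coordinates of the camera as it stood for that picture, good to about 4 mm: the middle of the surface that is visible of it).
The state is a dict: "time": time; "qpos": joint angles; "dq": joint speeds; "joint_efforts": joint torques, N m; "eef_pos": TCP position; "tcp_rot": TCP orientation; "contact_force": force on the tool from outside, world axes, zero at the start; "wrist_torque": the same for the moment, N m; "opening": opening from 0.0 (shut) to 1.0 (fully open); "finger_force": force on a finger pad.
Only numpy, scipy, OpenCV 4.12 (cv2) and the standard library are available. Lean on these libraries where they do the work, as an engineer would, in place of code of your own. Each camera call takes 0.05 s, during which the arm holds its last target. There are 200 camera calls.

## Working session

There is one attempt and no reset: what is moved stays moved. The work goes in short steps, Python scripts to look and compute and a tool call to move; the robot and the scene stay as the last step left them, time stands still between calls to the robot, and variables do not carry over. Pictures are saved under pics/ and viewed, at most 10 in all, crops included, and the job is handed in when it is done.

Besides the shell and the picture viewer there is one more tool, called after "Call:" in YAML: its name, and indented under it one key for each argument. send_rows: Moves the arm, as the interface text tells. Its arguments: {"type":"object","properties":{"rows":{"type":"string"},"grip_force":{"type":"number"}},"required":["rows"]}

```bash
mkdir -p pics; cat > h.py <<'E'
import numpy as np, cv2
from plant import ctrl
from scipy.spatial.transform import Rotation as R
def world(pic,p):
    E=np.array(pic["extrinsics"]); return E[:3,:3].T@(np.array(p)-E[:3,3])
def proj(pic,P):
    E=np.array(pic["extrinsics"]); c=E[:3,:3]@np.array(P)+E[:3,3]
    return np.array([pic["fx"]*c[0]/c[2]+pic["cx"],pic["fy"]*c[1]/c[2]+pic["cy"]])
def ray(pic,u,v):
    E=np.array(pic["extrinsics"]); d=E[:3,:3].T@np.array([(u-pic["cx"])/pic["fx"],(v-pic["cy"])/pic["fy"],1])
    return -E[:3,:3].T@E[:3,3], d
def onz(pic,u,v,z):
    o,d=ray(pic,u,v); return o+d*(z-o[2])/d[2]
def tri(obs):
    A=np.zeros((3,3));b=np.zeros(3)
    for pic,u,v in obs:
        o,d=ray(pic,u,v); d/=np.linalg.norm(d); M=np.eye(3)-np.outer(d,d); A+=M;b+=M@o
    return np.linalg.solve(A,b)
def save(pic,name,crop=None,s=1):
    im=cv2.cvtColor(np.asarray(pic["color"]),cv2.COLOR_RGB2BGR)
    if crop: u0,v0,u1,v1=crop; im=im[v0:v1,u0:u1]
    cv2.imwrite("pics/"+name,cv2.resize(im,None,fx=s,fy=s,interpolation=cv2.INTER_CUBIC))
E
cat > a.py <<'E'
from h import *
import pickle
np.set_printoptions(precision=4,suppress=True)
pics={}
for c in ["scene","side"]:
    p=ctrl.read_camera(c); pics[c]=p
    for t in ["portafilter","grinder","slot_mouth","slot_end","start","tamper","cup","shaker"]:
        for r in ctrl.look_for(p,t)[:4]:
            w=world(p,r["position"]); print(c,t,round(r["p"],2),w,proj(p,w).round())
pickle.dump(pics,open("p0.pkl","wb"))
cv2.imwrite("pics/a.png",cv2.cvtColor(np.vstack([cv2.resize(pics[c]["color"],(400,300)) for c in pics]),cv2.COLOR_RGB2BGR))
E
python3 a.py
```

```text
scene portafilter 0.94 [ 0.2538 -0.2693  0.0388] [ 98. 223.]
scene portafilter 0.84 [ 0.5051 -0.2552  0.0366] [185. 273.]
scene grinder 0.69 [0.5739 0.1958 0.1765] [324. 121.]
scene slot_mouth 0.84 [0.5756 0.1987 0.1734] [325. 122.]
scene slot_end 0.55 [0.5716 0.1952 0.1779] [323. 121.]
scene start 0.5 [0.5477 0.1838 0.1104] [309. 140.]
scene tamper 0.83 [ 0.7404 -0.0094  0.0208] [336. 251.]
scene tamper 0.24 [0.5719 0.1945 0.1769] [323. 121.]
scene cup 0.96 [ 0.7447 -0.2311  0.0306] [285. 325.]
scene shaker 0.67 [0.4332 0.0715 0.0499] [246. 165.]
scene shaker 0.51 [ 0.739  -0.0075  0.0198] [336. 250.]
side portafilter 0.91 [ 0.2601 -0.2695  0.0393] [141. 334.]
side portafilter 0.62 [ 0.5017 -0.2562  0.0362] [268. 317.]
side grinder 0.67 [0.4343 0.0657 0.0518] [227. 193.]
side grinder 0.62 [0.5422 0.1788 0.1734] [267. 124.]
side slot_mouth 0.6 [0.5426 0.1777 0.1749] [267. 123.]
side slot_mouth 0.37 [ 0.7434 -0.224   0.0336] [383. 293.]
side slot_end 0.65 [0.538  0.1757 0.178 ] [265. 123.]
side start 0.5 [0.5474 0.1898 0.1065] [268. 142.]
side tamper 0.76 [ 0.7308 -0.0053  0.0222] [349. 215.]
side cup 0.9 [ 0.7433 -0.2278  0.032 ] [383. 295.]
side shaker 0.87 [0.4348 0.0683 0.0545] [227. 191.]
```

View pics/a.png

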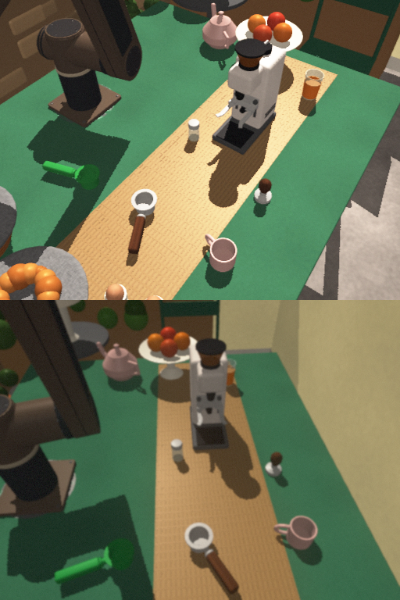

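The picture shows two portafilter shapes: a green one at scene (98,223), which is the look-alike, and a steel one with a dark handle at scene (185,270). The steel one with the wooden handle fits the description. The grinder is at scene (320,120), the shaker at (246,165), the tamper at (336,250) and the cup at (285,325). I'll confirm with an enlarged crop.

```bash
cat > b.py <<'E'
from h import *
import pickle
pics=pickle.load(open("p0.pkl","rb"))
def crop(c,u0,v0,u1,v1): return cv2.resize(pics[c]["color"][v0:v1,u0:u1],(400,300),interpolation=cv2.INTER_CUBIC)
im=np.vstack([np.hstack([crop("scene",130,230,250,320),crop("side",220,280,340,370)]),np.hstack([crop("scene",260,90,380,180),crop("side",210,85,330,175)])])
cv2.imwrite("pics/b.png",cv2.cvtColor(im,cv2.COLOR_RGB2BGR))
E
python3 b.py
```

```text
(no output)
```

View pics/b.png

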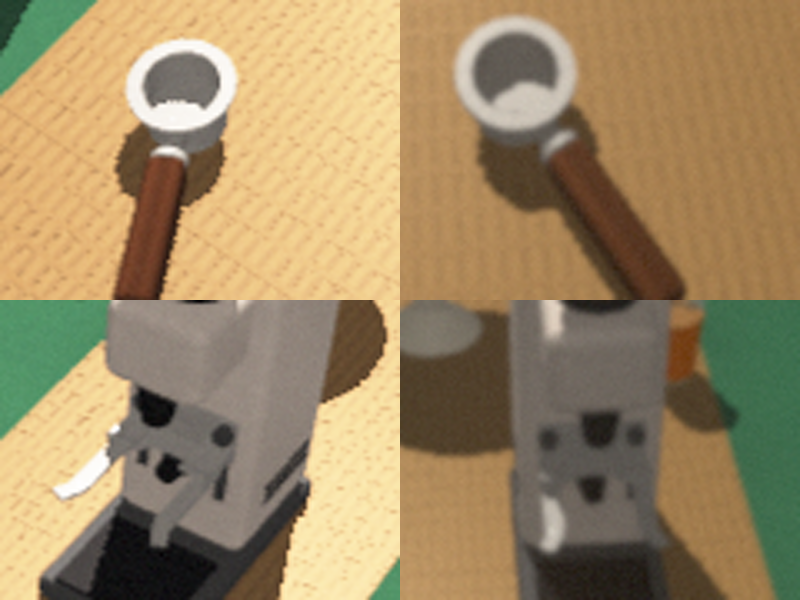

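The crop confirms it: a steel basket at scene (185,256) and side (255,302) with a brown wooden handle. The fork prong tips are at scene (280,148) and (308,162). Next come coarse positions, then the wrist camera.

```bash
cat > c.py <<'E'
from h import *
import pickle
np.set_printoptions(precision=4,suppress=True)
pics=pickle.load(open("p0.pkl","rb")); s,d=pics["scene"],pics["side"]
print("rim",tri([(s,184.6,255.5),(d,254.8,302.5)]),onz(s,184.6,255.5,.044),onz(d,254.8,302.5,.044))
print("neck",onz(s,130+169*.3,230+153*.3,.03),onz(d,220+160*.3,280+148*.3,.03))
print("hend d",onz(d,220+265*.3,280+290*.3,.03))
print("tips",onz(s,279.5,147.6,.126),onz(s,308,162,.126),onz(d,255,158.5,.126))
st=ctrl.get_state(); print(st["eef_pos"],st["tcp_rot"],st["time"],R.from_quat(st["tcp_rot"]).as_matrix())
w=ctrl.read_camera("wrist"); E=np.array(w["extrinsics"]); C=-E[:3,:3].T@E[:3,3]
T=R.from_quat(st["tcp_rot"]).as_matrix()
print("cam in tool",T.T@(C-st["eef_pos"]),T.T@E[:3,:3].T, w["fx"])
E
python3 c.py
```

```text
rim [ 0.479  -0.2255  0.0416] [ 0.4799 -0.2255  0.044 ] [ 0.4789 -0.2278  0.044 ]
neck [ 0.4997 -0.2642  0.03  ] [ 0.5012 -0.2683  0.03  ]
hend d [ 0.5492 -0.3511  0.03  ]
tips [0.5096 0.1056 0.126 ] [0.5909 0.1027 0.126 ] [0.5072 0.1052 0.126 ]
[ 0.2609 -0.6225  0.2533] [ 0.9804  0.1971 -0.     -0.    ] 0.9 [[ 0.9223  0.3865 -0.    ]
 [ 0.3865 -0.9223 -0.    ]
 [-0.     -0.     -1.    ]]
cam in tool [ 0.0777  0.0008 -0.1199] [[ 0.0017 -0.9527 -0.3039]
 [ 1.      0.0016  0.0006]
 [-0.0001 -0.3039  0.9527]] 272.9293708241679
```

The portafilter axis is at about (0.479,-0.227) with its handle pointing to -60°. The fork tips are at about y=0.104, x 0.51..0.59, so the grinder faces -y. I'll move the wrist camera over the portafilter.

The rows are not in the units I measure in: shifts go in shares of 0.8 m and turns go in shares of 360 degrees. I convert before sending: 369 mm / 800 = 0.4613, 335 mm / 800 = 0.4188, -80 degrees / 360 = -0.2222.

Call:
send_rows:
  rows: "0 0 -0.0278 0.05 -0.025 0.005 1;0 0 -0.0556 0.1125 -0.0563 0.01 1;0 0 -0.0833 0.175 -0.0875 0.015 1;0 0 -0.1111 0.2375 -0.1188 0.0213 1;0 0 -0.1389 0.3 -0.15 0.0275 1;0 0 -0.1667 0.3625 -0.1813 0.0338 1;0 0 -0.1944 0.4188 -0.21 0.0375 1;0 0 -0.2222 0.4613 -0.23 0.0413 1"

```text
time: 1.95
eef_pos: [0.5313, -0.3083, 0.2204]
tcp_rot: [0.622, 0.783, 0.0, 0.0]
contact_force: [0.5, -0.1, 0.0]
opening: 0.999
finger_force: 0.0
```

In the tool's units: -16 degrees / 360 = -0.0444.

Call:
send_rows:
  rows: "0 0 -0.0222 0 0 0 1;0 0 -0.0444 0 0 0 1;0 0 -0.0444 0 0 0 1"

```text
time: 2.33
eef_pos: [0.5302, -0.3101, 0.2204]
tcp_rot: [0.51, 0.86, -0.0, 0.0]
contact_force: [-0.2, -0.7, 0.2]
opening: 1.001
finger_force: 0.0
```

```bash
cat > d.py <<'E'
from h import *
import pickle,sys
np.set_printoptions(precision=4,suppress=True)
w=ctrl.read_camera("wrist"); pickle.dump(w,open(sys.argv[1]+".pkl","wb"))
st=ctrl.get_state(); print(st["time"],st["eef_pos"],R.from_quat(st["tcp_rot"]).as_matrix(),st["qpos"],st["contact_force"],st["wrist_torque"])
for t in sys.argv[2:]:
    for r in ctrl.look_for(w,t)[:2]: q=world(w,r["position"]); print(t,r["p"],q,proj(w,q).round())
save(w,sys.argv[1]+".png",s=1.5)
E
python3 d.py w1 portafilter
```

```text
2.375 [ 0.5301 -0.3102  0.2204] [[-0.4787  0.878   0.0001]
 [ 0.878   0.4787 -0.0001]
 [-0.0001  0.     -1.    ]] [-0.6945  0.1826  1.7621 -0.      1.1969 -1.1936] [-0.7539 -0.592  -0.0429] [ 0.0037 -0.0403  0.0061]
portafilter 0.56 [ 0.4881 -0.2393  0.0348] [254. 103.]
portafilter 0.56 [ 0.2764 -0.2624  0.029 ] [55. 16.]
```

View pics/w1.png

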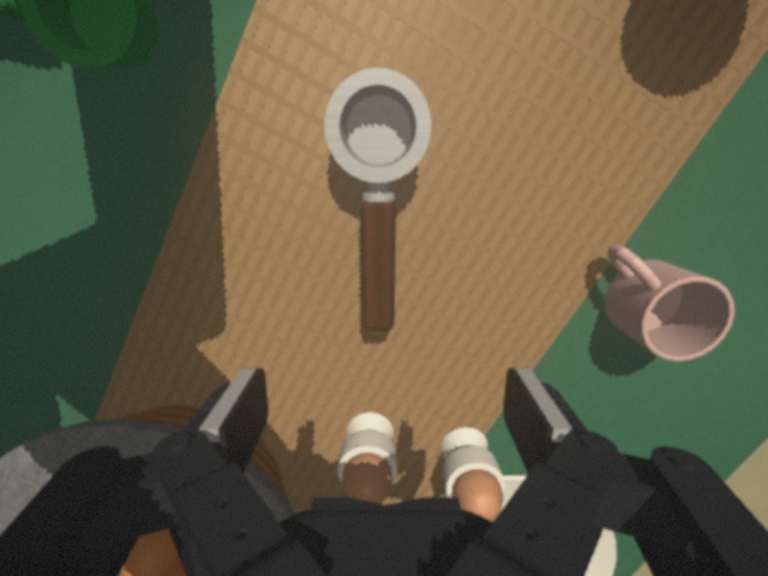

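The wrist view shows the rim centred at (378,125) and the handle running straight down from (378,197) to (378,330) in enlarged pixels. Two egg cups sit beyond the handle end at (368,450) and (470,460).

```bash
cat > e.py <<'E'
from h import *
import pickle
np.set_printoptions(precision=4,suppress=True)
w=pickle.load(open("w1.pkl","rb")); s=pickle.load(open("p0.pkl","rb"))
S=s["scene"];D=s["side"]
rim=(w,378/1.5,125/1.5)
print("rim tri",tri([rim,(S,184.6,255.5),(D,254.8,302.5)]),onz(*rim,.044))
# side handle top edge ends at z~.038
a=onz(w,378/1.5,203/1.5,.038);b=onz(w,378/1.5,326/1.5,.038);print("handle",a,b,np.degrees(np.arctan2(*(a-b)[1::-1])),np.linalg.norm(a-b))
r=onz(*rim,.044);print(np.degrees(np.arctan2(*(r-b)[1::-1])), np.linalg.norm(r-b))
for u,v in [(368,425),(463,440),(370,490),(480,500)]: print("egg",onz(w,u/1.5,v/1.5,.03),onz(w,u/1.5,v/1.5,.06))
print("hend by tri",tri([(w,252,326/1.5),(D,220+265*.3,280+290*.3)]))
E
python3 e.py
```

```text
rim tri [ 0.4781 -0.2243  0.0396] [ 0.4776 -0.2241  0.044 ]
handle [ 0.5023 -0.2698  0.038 ] [ 0.5481 -0.3543  0.038 ] 118.4590645081723 0.09606030096404265
118.42280518231424 0.14815812482302826
egg [ 0.5869 -0.4448  0.03  ] [ 0.5778 -0.4252  0.06  ]
egg [ 0.6692 -0.4177  0.03  ] [ 0.6522 -0.4007  0.06  ]
egg [ 0.6222 -0.5071  0.03  ] [ 0.6097 -0.4815  0.06  ]
egg [ 0.7194 -0.4673  0.03  ] [ 0.6975 -0.4456  0.06  ]
hend by tri [ 0.5479 -0.3539  0.039 ]
```

In the tool's units: 109 mm / 800 = 0.1363, 80 mm / 800 = 0.1, 20 degrees / 360 = 0.0556.

Call:
send_rows:
  rows: "0 0.0278 0 0.005 -0.0038 0.05 1;0 0.0556 0 0.0088 -0.0063 0.1 1;0 0.0556 0 0.0088 -0.0063 0.1363 1;0 0.0556 0 0.0088 -0.0063 0.1363 1"

```text
time: 2.92
eef_pos: [0.5207, -0.3056, 0.1081]
tcp_rot: [0.503, 0.846, 0.089, -0.153]
contact_force: [0.3, 0.2, 0.1]
opening: 0.999
finger_force: 0.0
```

```bash
cat > t.py <<'E'
from h import *
import sys
np.set_printoptions(precision=4,suppress=True)
# usage: t.py x y z yaw tilt -> rows for the target TCP from present pose
st=ctrl.get_state(); T=R.from_quat(st["tcp_rot"]); p=np.array(st["eef_pos"])
print(st["time"],p,st["qpos"],"F",st["contact_force"],"M",st["wrist_torque"],"op",st["opening"],st["finger_force"])
m=T.as_matrix(); print("yaw",np.degrees(np.arctan2(m[1,0],m[0,0])),"tilt",np.degrees(np.arctan2(-m[2,0],1)), "roll",np.degrees(np.arcsin(m[2,1])))
if len(sys.argv)>1:
    x,y,z,yaw,tilt=map(float,sys.argv[1:6])
    G=R.from_euler("z",yaw,degrees=True)*R.from_euler("x",180,degrees=True)*R.from_euler("y",tilt,degrees=True)
    print("turn",np.degrees((T.inv()*G).as_rotvec()),"shift",1000*(m.T@(np.array([x,y,z])-p)))
for v in [[0,0,1],[1,0,0],[0,1,0]]: print(v,"mm in tool",m.T@np.array(v))
E
python3 t.py 0.522 -0.3063 0.031 118.4 20
```

```text
2.925 [ 0.5207 -0.3056  0.1081] [-0.741   0.443   1.6832  0.1133  1.3553 -1.2833] F [0.2542 0.1538 0.0623] M [-0.1061 -0.0407  0.0003] op 0.9987263744147147 0.0
yaw 118.56582690965766 tilt -19.191406351576106 roll -0.15604330510163533
turn [-0.2237 -0.369   0.1562] shift [-28.0075   1.0253  71.834 ]
[0, 0, 1] mm in tool [ 0.3481 -0.0027 -0.9375]
[1, 0, 0] mm in tool [-0.4483  0.8778 -0.169 ]
[0, 1, 0] mm in tool [0.8233 0.4791 0.3043]
```

In the tool's units: 72 mm / 800 = 0.09, 52 mm / 800 = 0.065.

Call:
send_rows:
  rows: "0 0 0 -0.0125 0.0013 0.0325 1;0 0 0 -0.025 0.0013 0.065 1;0 0 0 -0.035 0.0013 0.09 1;0 0 0 -0.035 0.0013 0.09 1"

```text
time: 3.42
eef_pos: [0.5235, -0.3069, 0.0334]
tcp_rot: [0.502, 0.847, 0.089, -0.151]
contact_force: [-0.2, 0.3, -0.1]
opening: 1.003
finger_force: 0.0
```

Call:
send_rows:
  rows: "0 0 0 0 0 0 -1;0 0 0 0 0 0 -1;0 0 0 0 0 0 -1;0 0 0 0 0 0 -1;0 0 0 0 0 0 -1;0 0 0 0 0 0 -1"
  grip_force: 100

```text
time: 4.18
eef_pos: [0.5243, -0.3079, 0.0349]
tcp_rot: [0.502, 0.847, 0.088, -0.149]
contact_force: [-0.9, -0.9, 4.3]
opening: 0.283
finger_force: 99.1
```

```bash
python3 t.py
```

```text
4.175 [ 0.5243 -0.3079  0.0349] [-0.7398  0.548   1.6887  0.1173  1.2379 -1.2984] F [-0.8683 -0.918   4.2747] M [0.1267 0.2038 0.1421] op 0.28282834859605627 99.1130805015564
yaw 118.74137648190148 tilt -18.845746544653725 roll 0.011550056374388948
[0, 0, 1] mm in tool [ 0.3413  0.0002 -0.9399]
[1, 0, 0] mm in tool [-0.452   0.8768 -0.1639]
[0, 1, 0] mm in tool [0.8241 0.4808 0.2994]
```

In the tool's units: -122 mm / 800 = -0.1525, -90 mm / 800 = -0.1125.

Call:
send_rows:
  rows: "0 0 0 0.0038 0 -0.01 -1;0 0 0 0.0125 0 -0.035 -1;0 0 0 0.025 0 -0.07 -1;0 0 0 0.04 0 -0.1125 -1;0 0 0 0.055 0 -0.1525 -1;0 0 0 0.055 0 -0.1525 -1"

```text
time: 4.92
eef_pos: [0.5259, -0.3091, 0.168]
tcp_rot: [0.502, 0.848, 0.088, -0.145]
contact_force: [-0.2, 0.9, -2.9]
opening: 0.286
finger_force: 98.6
```

```bash
python3 t.py 0.545 -0.085 0.165 90 19
```

```text
4.925 [ 0.5259 -0.3091  0.168 ] [-0.7396  0.3774  1.648   0.112   1.4399 -1.2744] F [-0.2339  0.9194 -2.9349] M [-0.472  -0.3134 -0.0274] op 0.2856572134497425 98.61432909965515
yaw 118.79914080918186 tilt -18.482227433704892 roll 0.16631688585008692
turn [-9.3281 -0.5577 27.1848] shift [175.453  124.482   65.7736]
[0, 0, 1] mm in tool [ 0.3343  0.0029 -0.9425]
[1, 0, 0] mm in tool [-0.454   0.8768 -0.1583]
[0, 1, 0] mm in tool [0.8259 0.4808 0.2944]
```

In the tool's units: 175 mm / 800 = 0.2188, 124 mm / 800 = 0.155, 27 degrees / 360 = 0.075.

Call:
send_rows:
  rows: "-0.0042 0 0.0111 0.0313 0.0225 0.0113 -1;-0.0083 0 0.025 0.0725 0.0513 0.0275 -1;-0.0139 0 0.0403 0.1188 0.0838 0.0438 -1;-0.0194 0 0.0556 0.1625 0.115 0.0613 -1;-0.0236 0 0.0694 0.2 0.1413 0.075 -1;-0.0258 0 0.075 0.2188 0.155 0.0825 -1;-0.0258 0 0.075 0.2188 0.155 0.0825 -1"

```text
time: 5.8
eef_pos: [0.5415, -0.0825, 0.1597]
tcp_rot: [0.695, 0.698, 0.118, -0.127]
contact_force: [0.2, -0.5, -3.6]
opening: 0.287
finger_force: 98.4
```

```bash
python3 d.py w2 grinder slot_end start portafilter
```

```text
5.85 [ 0.542  -0.0837  0.1601] [[-0.0012  0.9999 -0.012 ]
 [ 0.9404  0.0052  0.34  ]
 [ 0.3401 -0.0109 -0.9403]] [-0.4659  0.1656  1.9274  0.3213  1.2373 -0.6041] [ 0.2683  0.1496 -3.2287] [-0.5781 -0.0111  0.0179]
grinder 0.55 [0.5757 0.1552 0.0252] [293.   5.]
grinder 0.48 [ 0.7289 -0.002   0.0531] [467. 153.]
slot_end 0.9 [0.5744 0.1534 0.0258] [292.   7.]
portafilter 0.74 [ 0.2834 -0.2244  0.0091] [ 11. 369.]
portafilter 0.57 [0.5385 0.0021 0.1592] [252. 103.]
```

View pics/w2.png

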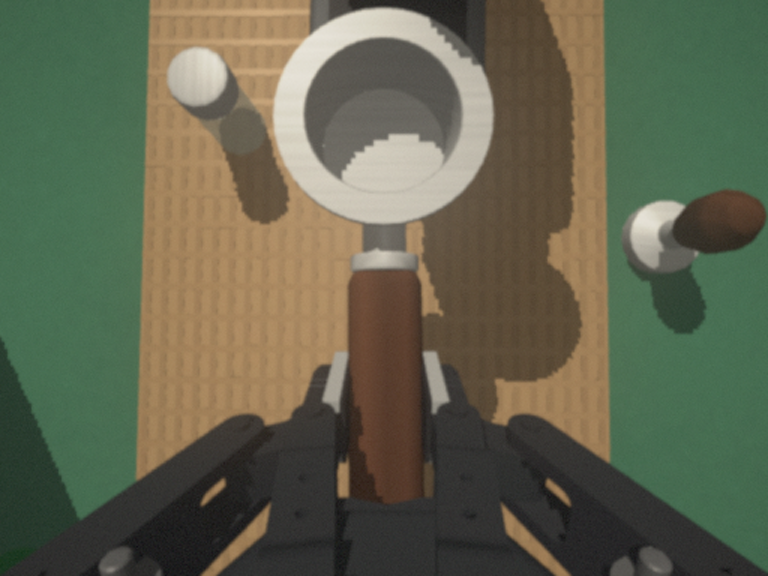

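The portafilter is held well, with its rim at (384,117), and the shaker and tamper are clear of the path. The fork is still out of view beyond the top edge. I'll look at it from both sides to triangulate.

In the tool's units: 115 mm / 800 = 0.1438, 95 mm / 800 = 0.1188.

Call:
send_rows:
  rows: "0 0 0 0.0188 0.0313 -0.005 -1;0 0 0 0.0413 0.075 -0.0113 -1;0 0 0 0.0688 0.1188 -0.0188 -1;0 0 0 0.0813 0.1438 -0.0238 -1;0 0 0 0.0813 0.1438 -0.0238 -1;0 0 0 0.0813 0.1438 -0.0238 -1"

```text
time: 6.8
eef_pos: [0.6574, -0.0299, 0.1996]
tcp_rot: [0.696, 0.697, 0.118, -0.126]
contact_force: [0.3, -0.3, -3.2]
opening: 0.286
finger_force: 98.8
```

```bash
python3 d.py w3 grinder slot_end slot_mouth start portafilter
```

```text
6.85 [ 0.6572 -0.0299  0.1996] [[ 0.0013  0.9999 -0.0108]
 [ 0.9403  0.0025  0.3402]
 [ 0.3402 -0.0106 -0.9403]] [-0.3127  0.3295  1.6495  0.339   1.2997 -0.4275] [-0.4286  0.0555 -3.3373] [-0.5603 -0.0371 -0.0107]
grinder 0.7 [0.5275 0.1556 0.0292] [147.  72.]
slot_end 0.57 [0.5265 0.155  0.0287] [146.  73.]
slot_mouth 0.89 [0.5263 0.1577 0.0213] [148.  73.]
start 0.68 [0.5447 0.1851 0.0982] [135.   3.]
portafilter 0.71 [0.6548 0.0537 0.1993] [252. 105.]
portafilter 0.4 [0.5276 0.1575 0.0255] [148.  72.]
```

In the tool's units: -220 mm / 800 = -0.275, -200 mm / 800 = -0.25.

Call:
send_rows:
  rows: "0 0 0 0 -0.0313 0 -1;0 0 0 0 -0.075 0 -1;0 0 0 0 -0.1375 0 -1;0 0 0 0 -0.2 0 -1;0 0 0 0 -0.25 0 -1;0 0 0 0 -0.275 0 -1;0 0 0 0 -0.275 0 -1;0 0 0 0 -0.275 0 -1"

```text
time: 8.1
eef_pos: [0.439, -0.0302, 0.203]
tcp_rot: [0.696, 0.697, 0.119, -0.124]
contact_force: [-1.1, -1.0, -3.4]
opening: 0.287
finger_force: 98.9
```

```bash
python3 d.py w4 grinder slot_end slot_mouth start portafilter; python3 - <<'E'
import cv2,numpy as np
a=cv2.imread("pics/w3.png");b=cv2.imread("pics/w4.png");print(a.shape)
a=cv2.resize(a[0:288,:],(800,300));b=cv2.resize(b[0:288,:],(800,300))
cv2.imwrite("pics/w34.png",np.vstack([a,b]))
E
```

```text
8.15 [ 0.4391 -0.0302  0.203 ] [[-0.0004  1.     -0.0075]
 [ 0.9406  0.0029  0.3396]
 [ 0.3396 -0.0069 -0.9406]] [-0.4631 -0.1528  2.1615  0.316   1.3126 -0.5738] [-0.3746  0.3081 -2.4268] [-0.5344  0.0208 -0.007 ]
grinder 0.58 [0.5644 0.1577 0.0264] [365.  73.]
slot_end 0.96 [0.5613 0.1551 0.0289] [363.  74.]
slot_mouth 0.74 [0.5469 0.1816 0.1009] [377.   7.]
slot_mouth 0.68 [0.5618 0.1549 0.0235] [362.  76.]
start 0.56 [0.5442 0.1824 0.1043] [376.   3.]
portafilter 0.6 [0.4385 0.0538 0.2039] [256. 103.]
(576, 768, 3)
```

View pics/w34.png

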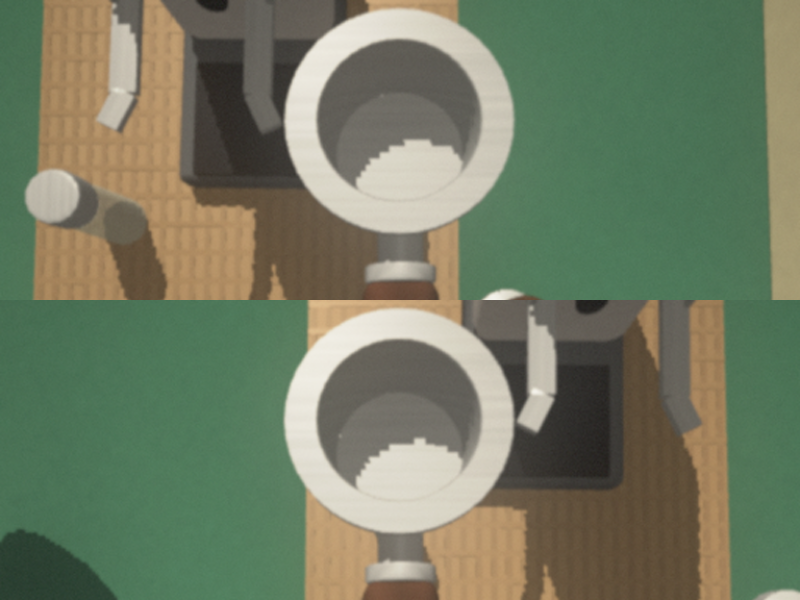

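Both views show the two prongs. In view A the inner bends are at (137,95) and (245,93). In view B they are at (555,93) and (663,97). The chute is above and behind, and the drip tray is below.

```bash
cat > f.py <<'E'
from h import *
import pickle
np.set_printoptions(precision=4,suppress=True)
A=pickle.load(open("w3.pkl","rb"));B=pickle.load(open("w4.pkl","rb"));k=1.5625
pts={"Lout":((108,88),(527,90)),"Lin":((137,95),(555,93)),"Rin":((245,93),(663,97)),"Rout":((273,93),(690,92)),"LtipIn":((125,130),(543,132)),"RtipIn":((262,133),(681,132)),"Ltipout":((97,120),(518,127)),"Rtipout":((283,124),(702,122))}
for n,(a,b) in pts.items():
    P=tri([(A,a[0]/k,a[1]/k),(B,b[0]/k,b[1]/k)]); print(n,P,proj(A,P)*k-a,proj(B,P)*k-b)
# edge profiles: rows of gray across prongs, gradients
for nm,I,rs in(("A",A,[(55,100),(140,190)]),("B",B,[(320,375),(405,455)])):
    g=cv2.cvtColor(I["color"],cv2.COLOR_RGB2GRAY).astype(int)
    for r in (30,50):
        for u0,u1 in rs: print(nm,r,u0,g[r,u0:u1])
# portafilter rim: ellipse fit
for nm,I in(("A",A),("B",B)):
    hsv=cv2.cvtColor(I["color"],cv2.COLOR_RGB2HSV)
    m=((hsv[...,2]>150)&(hsv[...,1]<45)).astype(np.uint8); m[150:]=0;m[:,:182]=0;m[:,332:]=0
    c=max(cv2.findContours(m,cv2.RETR_EXTERNAL,cv2.CHAIN_APPROX_NONE)[0],key=cv2.contourArea)
    e=cv2.fitEllipse(cv2.convexHull(c)); print(nm,e)
    d=I["fx"]*.072/max(e[1]); o,r=ray(I,*e[0]); P=o+r*d; print("rim centre",P,"cam",o)
E
python3 f.py
```

```text
Lout [0.5038 0.122  0.1232] [-0.1166 -0.4282] [-0.0529  0.4246]
Lin [0.5184 0.1196 0.1227] [-0.611  -2.4411] [-0.3432  2.4291]
Rin [0.5751 0.1192 0.1226] [0.0642 0.4657] [ 0.1167 -0.4604]
Rout [0.5893 0.1209 0.1219] [-0.2537 -2.0752] [-0.5554  2.0605]
LtipIn [0.5124 0.1004 0.1219] [-0.0676 -0.3051] [-0.0369  0.3026]
RtipIn [0.584  0.0995 0.1222] [-0.2218 -1.9181] [-0.4325  1.9043]
Ltipout [0.4991 0.1036 0.1234] [0.5272 2.1974] [ 0.2475 -2.1702]
Rtipout [0.5949 0.1045 0.1223] [-0.2579 -2.4735] [-0.6174  2.4573]
A 30 55 [150 149 142 138 137 138 135 145 153 152 153 148 143 141 143 162 179 187
 186 188 188 188 193 194 197 197 194 195 195 195 197 186 140  96  88 109
 139 153 157 157 152 149 148 146 146]
A 30 140 [ 56  58  56  57  56  58  59  56  59  56  55  54  56  55  57  64  83  94
  96  98  97  95  98  98 101 102  99  98  99  98  99 100  99  93  84  71
  64  65  62  60  62  62  65  63  64  64  62  63  65  63]
A 50 55 [150 145 140 139 138 135 146 153 154 152 150 145 142 142 156 179 185 187
 186 189 190 189 193 193 193 192 191 194 193 194 192 171 127  89 102 136
 155 156 156 154 148 144 
[... 747 characters left out ...]
 71 109
 157 181 188 189 188 191 191 193 195 194 192 193 189 190 192 191 182 141
  89  59  47  50  46  50  48  48  51  47  46  41  48  47  48  47  43  42
  44]
B 50 405 [ 81  80  83  79  77  74  76  75  74  79  78  82  80  79  74  76  76  84
  84  89  94  97  97  98  99  98  99 101 101 101 100  99  98 100  99 103
 110 127 137 138 139 140 138 135 130 129 131 135 140 142]
A ((255.18453979492188, 76.98084259033203), (143.86587524414062, 147.00326538085938), 95.1131362915039)
rim centre [0.6564 0.0644 0.2074] cam [0.6587 0.0016 0.3388]
B ((254.6935577392578, 77.01628875732422), (143.89036560058594, 147.2094268798828), 92.3797607421875)
rim centre [0.4378 0.0641 0.211 ] cam [0.4398 0.0014 0.3422]
```

```bash
cat > g.py <<'E'
from h import *
import pickle
np.set_printoptions(precision=4,suppress=True)
A=pickle.load(open("w3.pkl","rb"));B=pickle.load(open("w4.pkl","rb"))
def sub(I,r,u0,u1,sign):
    g=cv2.GaussianBlur(I["color"].sum(2).astype(np.float32)/3,(1,1),0)
    d=sign*np.diff(g[r,u0:u1]); d=np.clip(d,0,None); return u0+.5+(d*np.arange(len(d))).sum()/d.sum()
for nm,I,u0,u1,s in (("A Rin",A,150,159,1),("A Rout",A,170,178,-1),("A Lout",A,66,74,1),("B Lout",B,333,341,1),("B Lin",B,351,358,-1),("B Rout",B,438,446,1)):
    P=np.array([onz(I,sub(I,r,u0,u1,s),r,.1225) for r in range(26,52)]); c=np.polyfit(P[:,1],P[:,0],1); print(nm,"x at y=.13",np.polyval(c,.13),"yaw",90-np.degrees(np.arctan(c[0])))
E
python3 g.py; python3 t.py 0.548 -0.043 0.1275 89.5 20
```

```text
A Rin x at y=.13 0.5734477721549073 yaw 89.88327980059607
A Rout x at y=.13 0.5886797071886521 yaw 89.99959334877389
A Lout x at y=.13 0.5033910150752414 yaw 89.52345937611501
B Lout x at y=.13 0.5040401052710667 yaw 89.2673425144249
B Lin x at y=.13 0.5189671145925934 yaw 91.60344719394814
B Rout x at y=.13 0.5892781129146133 yaw 89.4201511803641
8.4 [ 0.4386 -0.0299  0.2024] [-0.463  -0.1524  2.1623  0.3157  1.3131 -0.574 ] F [-0.9206  0.1362 -2.9798] M [-0.551  -0.0076  0.0279] op 0.2823411718895286 98.90468716621399
yaw 90.02209489369719 tilt -18.789059816274044 roll -0.4897262961625598
turn [-0.6989  0.1123  0.4903] shift [-37.8575 109.997   64.926 ]
[0, 0, 1] mm in tool [ 0.3402 -0.0085 -0.9403]
[1, 0, 0] mm in tool [-0.0004  1.     -0.0092]
[0, 1, 0] mm in tool [0.9403 0.0035 0.3402]
```

In the tool's units: 109 mm / 800 = 0.1363, 80 mm / 800 = 0.1, -0.7 degrees / 360 = -0.0019.

Call:
send_rows:
  rows: "0 0 0 -0.0175 0.0063 -0.005 -1;-0.0008 0 0.0006 -0.02 0.05 0 -1;-0.0019 0 0.0011 -0.025 0.1 0.0188 -1;-0.0019 0 0.0011 -0.0375 0.1363 0.0563 -1;-0.0019 0 0.0011 -0.0475 0.1363 0.0813 -1;-0.0019 0 0.0011 -0.0475 0.1363 0.0813 -1;-0.0019 0 0.0011 -0.0475 0.1363 0.0813 -1"

```text
time: 9.28
eef_pos: [0.5472, -0.0438, 0.1282]
tcp_rot: [0.699, 0.694, 0.123, -0.121]
contact_force: [1.2, 0.1, -2.3]
opening: 0.283
finger_force: 99.0
```

```bash
python3 t.py 0.5473 0.019 0.1275 89.6 20; python3 d.py w5; python3 - <<'E'
from h import *
import pickle
w=pickle.load(open("w5.pkl","rb"))
np.set_printoptions(precision=4,suppress=True)
hsv=cv2.cvtColor(w["color"],cv2.COLOR_RGB2HSV)
m=((hsv[...,2]>150)&(hsv[...,1]<45)).astype(np.uint8); m[150:]=0;m[:,:182]=0;m[:,332:]=0
c=max(cv2.findContours(m,cv2.RETR_EXTERNAL,cv2.CHAIN_APPROX_NONE)[0],key=cv2.contourArea)
e=cv2.fitEllipse(cv2.convexHull(c)); o,r=ray(w,*e[0]); print(e,o+r*w["fx"]*.072/max(e[1]))
save(w,"w5.png",(100,0,412,200),2.5)
p=ctrl.read_camera("side"); save(p,"s5.png",(210,100,330,220),5)
E
```

```text
9.275 [ 0.5472 -0.0438  0.1282] [-0.3994  0.1914  1.9643  0.3528  1.1455 -0.5642] F [ 1.1642  0.0575 -2.2841] M [-0.5103  0.0081 -0.0012] op 0.2830060296424947 99.01523351669312
yaw 89.57041142720911 tilt -18.76765727523855 roll 0.10708169966002018
turn [ 0.1239  0.1355 -0.0277] shift [58.8143 -0.4147 21.9812]
[0, 0, 1] mm in tool [ 0.3398  0.0019 -0.9405]
[1, 0, 0] mm in tool [0.0071 1.     0.0045]
[0, 1, 0] mm in tool [ 0.9405 -0.0082  0.3398]
9.325 [ 0.5474 -0.0438  0.1288] [[ 0.0066  1.      0.0055]
 [ 0.9406 -0.0081  0.3393]
 [ 0.3394  0.003  -0.9407]] [-0.3993  0.1904  1.9641  0.3528  1.1455 -0.5642] [ 0.0174 -0.3219 -2.6595] [-0.5591  0.0181  0.0114]
((246.05625915527344, 81.37211608886719), (123.9238052368164, 141.48611450195312), 149.22703552246094) [0.5425 0.0508 0.1307]
```

View pics/w5.png

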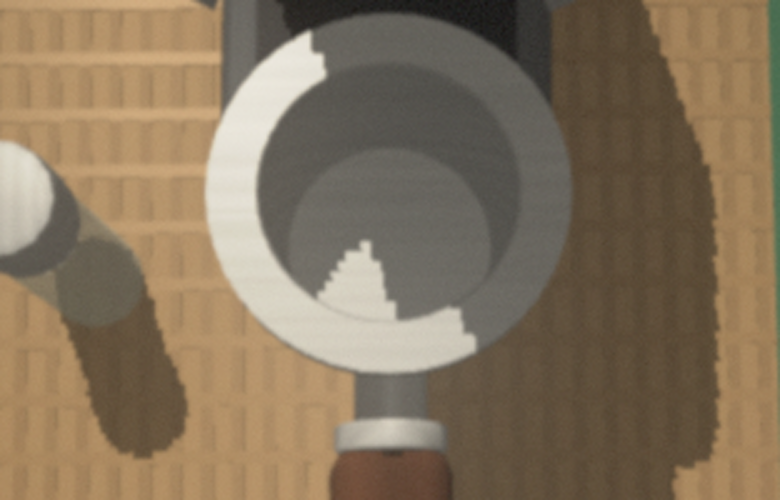

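The rim is centred at about (388,192) in the crop, and the prong tips are just visible at the top on both sides. It is aligned, so I'll move forward above the prongs.

In the tool's units: 58.5 mm / 800 = 0.0731, 54 mm / 800 = 0.0675.

Call:
send_rows:
  rows: "0 0 0 0.015 0 0.005 -1;0 0 0 0.035 -0.0005 0.0125 -1;0 0 0 0.055 -0.001 0.02 -1;0 0 0 0.0675 -0.0013 0.0244 -1;0 0 0 0.0731 -0.0013 0.0263 -1;0 0 0 0.0731 -0.0013 0.0263 -1"

```text
time: 10.12
eef_pos: [0.5461, 0.0193, 0.1276]
tcp_rot: [0.699, 0.694, 0.123, -0.121]
contact_force: [-0.2, 0.4, -3.4]
opening: 0.282
finger_force: 99.1
```

```bash
python3 t.py; python3 d.py w6; python3 - <<'E'
from h import *
import pickle
w=pickle.load(open("w6.pkl","rb"))
p=ctrl.read_camera("side"); s=ctrl.read_camera("scene"); pickle.dump((p,s),open("ps6.pkl","wb"))
f=lambda I,a,b,c,d:cv2.resize(I["color"][b:d,a:c],(400,300),interpolation=cv2.INTER_CUBIC)
im=np.vstack([np.hstack([f(w,130,0,386,192),f(p,215,95,319,173)]),np.hstack([f(s,250,90,370,180),f(s,230,70,430,220)])])
cv2.imwrite("pics/c6.png",cv2.cvtColor(im,cv2.COLOR_RGB2BGR))
E
```

```text
10.125 [0.5461 0.0193 0.1276] [-0.2908  0.1696  1.991   0.373   1.11   -0.4732] F [-0.2139  0.3859 -3.3818] M [-0.5858 -0.0046 -0.0895] op 0.28199415084672824 99.09966230392456
yaw 89.62457426847703 tilt -18.767449930592516 roll 0.04985333613641074
[0, 0, 1] mm in tool [ 0.3398  0.0009 -0.9405]
[1, 0, 0] mm in tool [0.0062 1.     0.0032]
[0, 1, 0] mm in tool [ 0.9405 -0.0069  0.3398]
10.175 [0.5462 0.019  0.1276] [[ 0.0067  1.      0.0034]
 [ 0.9405 -0.0074  0.3397]
 [ 0.3398  0.0009 -0.9405]] [-0.2914  0.1697  1.9908  0.373   1.1101 -0.4732] [ 0.1603  0.2352 -2.6082] [-0.5499 -0.0097  0.0189]
```

View pics/c6.png

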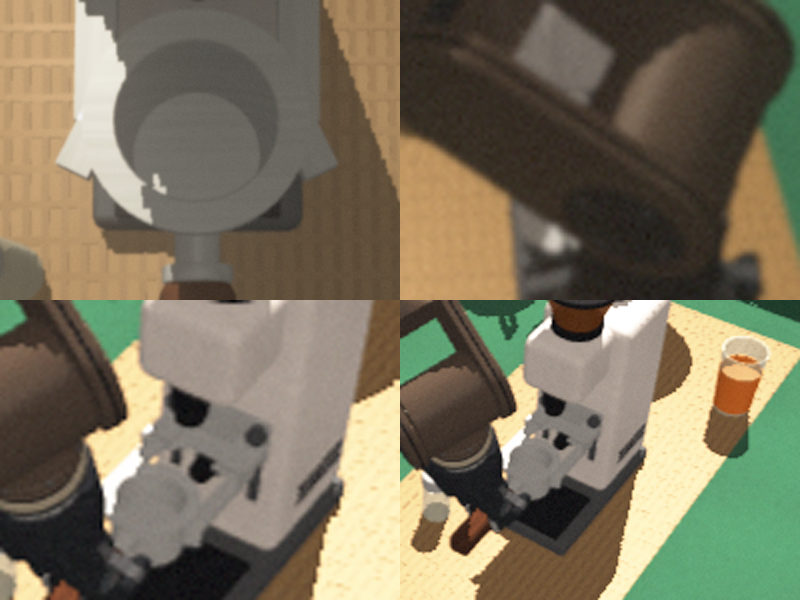

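Wrist view: the rim is centred at (196,122) between prong outer edges at 75 and 320, so it is on the middle line. The scene view shows the barrel in the mouth. I'll lower it onto the prongs.

In the tool's units: 5.6 mm / 800 = 0.007, 3.8 mm / 800 = 0.0048.

Call:
send_rows:
  rows: "0 0 0 -0.0009 0 0.0024 -1;0 0 0 -0.0018 0 0.0048 -1;0 0 0 -0.0025 0 0.007 -1;0 0 0 -0.0025 0 0.007 -1"

```text
time: 10.78
eef_pos: [0.5459, 0.019, 0.1214]
tcp_rot: [0.699, 0.694, 0.123, -0.122]
contact_force: [-0.1, -0.2, -3.1]
opening: 0.286
finger_force: 99.1
```

In the tool's units: 0.9 mm / 800 = 0.0011, -0.3 mm / 800 = -0.0004.

Call:
send_rows:
  rows: "0 0 0 -0.0004 0 0.0011 -1;0 0 0 -0.0004 0 0.0011 -1"

```text
time: 11.02
eef_pos: [0.5461, 0.0191, 0.1207]
tcp_rot: [0.699, 0.694, 0.123, -0.121]
contact_force: [0.0, 0.4, -2.9]
opening: 0.285
finger_force: 99.1
```

In the tool's units: 0.9 mm / 800 = 0.0011, -0.3 mm / 800 = -0.0004.

Call:
send_rows:
  rows: "0 0 0 -0.0004 0 0.0011 -1;0 0 0 -0.0004 0 0.0011 -1"

```text
time: 11.28
eef_pos: [0.5462, 0.0191, 0.12]
tcp_rot: [0.699, 0.694, 0.123, -0.121]
contact_force: [0.1, 0.1, -1.1]
opening: 0.286
finger_force: 99.3
```

Call:
send_rows:
  rows: "0 0 0 -0.0004 0 0.0011 -1;0 0 0 -0.0004 0 0.0011 -1"

```text
time: 11.52
eef_pos: [0.5463, 0.0192, 0.1195]
tcp_rot: [0.699, 0.694, 0.123, -0.121]
contact_force: [-1.0, -0.4, 1.7]
opening: 0.285
finger_force: 99.7
```

Contact came at TCP z of about 0.1203. I'll lift about 1 mm off and slide in.

In the tool's units: 12.1 mm / 800 = 0.0151, 8.3 mm / 800 = 0.0104.

Call:
send_rows:
  rows: "0 0 0 0.001 0 -0.0026 -1;0 0 0 0.001 0 -0.0026 -1;0 0 0 0.0058 0 -0.0009 -1;0 0 0 0.0104 0 0.0008 -1;0 0 0 0.0151 0 0.0025 -1;0 0 0 0.0151 0 0.0025 -1"

```text
time: 12.28
eef_pos: [0.5461, 0.0316, 0.121]
tcp_rot: [0.699, 0.694, 0.123, -0.121]
contact_force: [-0.1, 0.3, -2.3]
opening: 0.284
finger_force: 99.2
```

```bash
python3 t.py
```

```text
12.275 [0.5461 0.0316 0.121 ] [-0.269   0.1771  1.9966  0.3793  1.0915 -0.4598] F [-0.0868  0.3146 -2.2988] M [-0.5629 -0.0403 -0.0157] op 0.28447847144915334 99.22032594680786
yaw 89.61955748824806 tilt -18.778428943337186 roll 0.0382628172169087
[0, 0, 1] mm in tool [ 0.34    0.0007 -0.9404]
[1, 0, 0] mm in tool [0.0062 1.     0.003 ]
[0, 1, 0] mm in tool [ 0.9404 -0.0069  0.34  ]
```

In the tool's units: 7.5 mm / 800 = 0.0094, 5.7 mm / 800 = 0.0071.

Call:
send_rows:
  rows: "0 0 0 0.0024 0 0.0009 -1;0 0 0 0.0048 0 0.0018 -1;0 0 0 0.0071 0 0.0025 -1;0 0 0 0.0094 0 0.0034 -1;0 0 0 0.0094 0 0.0034 -1"

```text
time: 12.9
eef_pos: [0.5462, 0.0393, 0.1211]
tcp_rot: [0.699, 0.694, 0.123, -0.121]
contact_force: [0.1, 0.1, -3.4]
opening: 0.282
finger_force: 99.2
```

In the tool's units: 5.7 mm / 800 = 0.0071, 3.8 mm / 800 = 0.0048.

Call:
send_rows:
  rows: "0 0 0 0.0024 0 0.0009 -1;0 0 0 0.0048 0 0.0018 -1;0 0 0 0.0071 0 0.0025 -1;0 0 0 0.0071 0 0.0025 -1"

```text
time: 13.4
eef_pos: [0.5463, 0.0453, 0.1212]
tcp_rot: [0.699, 0.694, 0.123, -0.121]
contact_force: [0.3, 0.4, -3.1]
opening: 0.285
finger_force: 99.2
```

Call:
send_rows:
  rows: "0 0 0 0.0024 0 0.0009 -1;0 0 0 0.0048 0 0.0018 -1;0 0 0 0.0071 0 0.0025 -1;0 0 0 0.0071 0 0.0025 -1"

```text
time: 13.9
eef_pos: [0.5463, 0.0514, 0.1212]
tcp_rot: [0.699, 0.694, 0.123, -0.121]
contact_force: [0.9, -0.4, -3.2]
opening: 0.283
finger_force: 99.2
```

In the tool's units: 5.7 mm / 800 = 0.0071, 3.8 mm / 800 = 0.0048.

Call:
send_rows:
  rows: "0 0 0 0.0024 0 0.0009 -1;0 0 0 0.0048 0 0.0018 -1;0 0 0 0.0071 0 0.0025 -1;0 0 0 0.0071 0 0.0025 -1"

```text
time: 14.4
eef_pos: [0.5464, 0.0574, 0.1213]
tcp_rot: [0.699, 0.694, 0.123, -0.121]
contact_force: [-0.4, 0.4, -3.1]
opening: 0.281
finger_force: 99.2
```

In the tool's units: 1.9 mm / 800 = 0.0024, 0.9 mm / 800 = 0.0011.

Call:
send_rows:
  rows: "0 0 0 0.0011 0 0.0004 -1;0 0 0 0.0024 0 0.0009 -1;0 0 0 0.0024 0 0.0009 -1"

```text
time: 14.78
eef_pos: [0.5464, 0.0593, 0.1213]
tcp_rot: [0.699, 0.694, 0.123, -0.121]
contact_force: [0.4, 0.1, -2.8]
opening: 0.285
finger_force: 99.2
```

In the tool's units: 1.9 mm / 800 = 0.0024, 0.9 mm / 800 = 0.0011.

Call:
send_rows:
  rows: "0 0 0 0.0011 0 0.0004 -1;0 0 0 0.0024 0 0.0009 -1;0 0 0 0.0024 0 0.0009 -1"

```text
time: 15.15
eef_pos: [0.5464, 0.0614, 0.1212]
tcp_rot: [0.699, 0.694, 0.123, -0.121]
contact_force: [1.0, -0.7, -3.2]
opening: 0.282
finger_force: 99.2
```

In the tool's units: 1.9 mm / 800 = 0.0024, 0.9 mm / 800 = 0.0011.

Call:
send_rows:
  rows: "0 0 0 0.0011 0 0.0004 -1;0 0 0 0.0024 0 0.0009 -1;0 0 0 0.0024 0 0.0009 -1"

```text
time: 15.52
eef_pos: [0.5466, 0.0627, 0.1213]
tcp_rot: [0.699, 0.694, 0.122, -0.121]
contact_force: [-1.0, -3.7, -2.3]
opening: 0.285
finger_force: 99.4
```

The button is met at TCP y of about 0.062. I'll push on in small steps.

In the tool's units: 1.9 mm / 800 = 0.0024, 0.9 mm / 800 = 0.0011.

Call:
send_rows:
  rows: "0 0 0 0.0011 0 0.0004 -1;0 0 0 0.0024 0 0.0009 -1;0 0 0 0.0024 0 0.0009 -1"

```text
time: 15.9
eef_pos: [0.5466, 0.065, 0.1213]
tcp_rot: [0.699, 0.694, 0.123, -0.121]
contact_force: [-0.6, -5.7, -1.5]
opening: 0.284
finger_force: 99.4
```

In the tool's units: 1.9 mm / 800 = 0.0024, 0.9 mm / 800 = 0.0011.

Call:
send_rows:
  rows: "0 0 0 0.0011 0 0.0004 -1;0 0 0 0.0024 0 0.0009 -1;0 0 0 0.0024 0 0.0009 -1"

```text
time: 16.27
eef_pos: [0.5467, 0.0667, 0.1213]
tcp_rot: [0.699, 0.694, 0.122, -0.121]
contact_force: [-1.2, -6.6, -2.9]
opening: 0.283
finger_force: 99.5
```

In the tool's units: 0.9 mm / 800 = 0.0011, 0.3 mm / 800 = 0.0004.

Call:
send_rows:
  rows: "0 0 0 0.0011 0 0.0004 -1;0 0 0 0.0011 0 0.0004 -1"

```text
time: 16.52
eef_pos: [0.5467, 0.0669, 0.1214]
tcp_rot: [0.699, 0.694, 0.122, -0.12]
contact_force: [-0.6, -8.7, -1.1]
opening: 0.283
finger_force: 99.9
```

It has bottomed: the force is above 6.5 N and it has stopped advancing. I'll nudge a touch more and hold, then ease back about 10 mm.

In the tool's units: 0.4 mm / 800 = 0.0005, 0.2 mm / 800 = 0.0003.

Call:
send_rows:
  rows: "0 0 0 0.0005 0 0.0003 -1;0 0 0 0.0005 0 0.0003 -1;0 0 0 0.0005 0 0.0003 -1"

```text
time: 16.9
eef_pos: [0.5468, 0.067, 0.1213]
tcp_rot: [0.699, 0.695, 0.122, -0.12]
contact_force: [-1.4, -9.4, -1.2]
opening: 0.286
finger_force: 99.9
```

In the tool's units: -11 mm / 800 = -0.0138, -9.4 mm / 800 = -0.0118.

Call:
send_rows:
  rows: "0 0 0 -0.0024 0 -0.0009 -1;0 0 0 -0.0048 0 -0.0018 -1;0 0 0 -0.0071 0 -0.0025 -1;0 0 0 -0.0094 0 -0.0034 -1;0 0 0 -0.0118 0 -0.0043 -1;0 0 0 -0.0138 0 -0.005 -1;0 0 0 -0.0138 0 -0.005 -1"

```text
time: 17.77
eef_pos: [0.5464, 0.0573, 0.1212]
tcp_rot: [0.699, 0.694, 0.123, -0.122]
contact_force: [0.5, -0.3, -3.7]
opening: 0.288
finger_force: 99.3
```

```bash
python3 t.py
```

```text
17.775 [0.5464 0.0573 0.1212] [-0.2228  0.1742  1.9997  0.3875  1.077  -0.4194] F [ 0.5103 -0.3431 -3.6967] M [-0.5471  0.022   0.0365] op 0.28757428891151293 99.2625904083252
yaw 89.57666218175586 tilt -18.802531409629715 roll 0.039875507146349354
[0, 0, 1] mm in tool [ 0.3405  0.0007 -0.9403]
[1, 0, 0] mm in tool [0.0069 1.     0.0033]
[0, 1, 0] mm in tool [ 0.9402 -0.0076  0.3405]
```

In the tool's units: 1.1 mm / 800 = 0.0014, 0.7 mm / 800 = 0.0009.

Call:
send_rows:
  rows: "0 0 0 -0.0003 0 0.0009 -1;0 0 0 -0.0005 0 0.0014 -1;0 0 0 -0.0005 0 0.0014 -1"

```text
time: 18.15
eef_pos: [0.5464, 0.0572, 0.1201]
tcp_rot: [0.699, 0.694, 0.123, -0.121]
contact_force: [0.4, 0.4, -2.8]
opening: 0.283
finger_force: 99.2
```

In the tool's units: 0.5 mm / 800 = 0.0006, -0.2 mm / 800 = -0.0003.

Call:
send_rows:
  rows: "0 0 0 -0.0003 0 0.0006 -1;0 0 0 -0.0003 0 0.0006 -1"

```text
time: 18.4
eef_pos: [0.5464, 0.0572, 0.1198]
tcp_rot: [0.699, 0.694, 0.123, -0.122]
contact_force: [-1.2, 0.8, -0.4]
opening: 0.284
finger_force: 99.4
```

In the tool's units: 0.4 mm / 800 = 0.0005, -0.1 mm / 800 = -0.0001.

Call:
send_rows:
  rows: "0 0 0 -0.0001 0 0.0005 -1;0 0 0 -0.0001 0 0.0005 -1;0 0 0 -0.0001 0 0.0005 -1"
  grip_force: 20

```text
time: 18.77
eef_pos: [0.5465, 0.0572, 0.1195]
tcp_rot: [0.699, 0.694, 0.123, -0.122]
contact_force: [-2.2, 1.1, 1.9]
opening: 0.282
finger_force: 99.7
```

Call:
send_rows:
  rows: "0 0 0 0 0 0 -0.4;0 0 0 0 0 0 -0.3;0 0 0 0 0 0 -0.2;0 0 0 0 0 0 0;0 0 0 0 0 0 0.2;0 0 0 0 0 0 0.2"

```text
time: 19.52
eef_pos: [0.5464, 0.057, 0.1191]
tcp_rot: [0.699, 0.694, 0.123, -0.121]
contact_force: [-1.3, 0.4, -0.0]
opening: 0.599
finger_force: 0.0
```

```bash
python3 t.py;  python3 - <<'E'
from h import *
w=ctrl.read_camera("wrist");s=ctrl.read_camera("scene")
f=lambda I,a,b,c,d:cv2.resize(I["color"][b:d,a:c],(400,300),interpolation=cv2.INTER_CUBIC)
im=np.hstack([f(w,100,0,420,240),f(s,250,90,370,180)])
cv2.imwrite("pics/c7.png",cv2.cvtColor(im,cv2.COLOR_RGB2BGR))
E
```

```text
19.525 [0.5464 0.057  0.1191] [-0.2229  0.1774  2.0005  0.3878  1.073  -0.4212] F [-1.2757  0.4069 -0.0382] M [-0.1135 -0.0074  0.0099] op 0.5990852006048963 0.0
yaw 89.58387121678666 tilt -18.774793521872233 roll 0.05142610658909535
[0, 0, 1] mm in tool [ 0.3399  0.0009 -0.9404]
[1, 0, 0] mm in tool [0.0068 1.     0.0034]
[0, 1, 0] mm in tool [ 0.9404 -0.0076  0.3399]
```

View pics/c7.png

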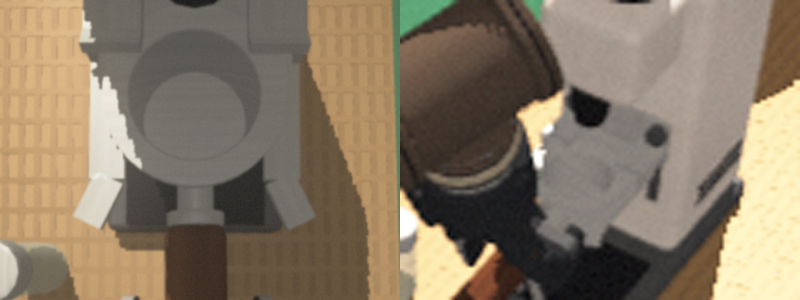

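The portafilter is released and hanging under both ears, centred in the slot: rim at (195,100) between prong outer edges at 92 and 300. I'll retract along the fingers.

In the tool's units: -135 mm / 800 = -0.1688, -115 mm / 800 = -0.1438.

Call:
send_rows:
  rows: "0 0 0 0 0 -0.0063 0.2;0 0 0 0 0 -0.0188 0.2;0 0 0 0 0 -0.0375 0.2;0 0 0 -0.0125 0 -0.0688 0.2;0 0 0 -0.0375 0 -0.1063 0.2;0 0 0 -0.075 0 -0.1438 0.2;0 0 0 -0.1125 0 -0.1688 0.2;0 0 0 -0.1125 0 -0.1688 0.2"

```text
time: 20.62
eef_pos: [0.5463, -0.0761, 0.2178]
tcp_rot: [0.7, 0.693, 0.124, -0.119]
contact_force: [0.1, 0.4, -1.1]
opening: 0.597
finger_force: 0.0
```

```bash
python3 t.py | head -1;  python3 - <<'E'
from h import *
w=ctrl.read_camera("wrist");s=ctrl.read_camera("scene");p=ctrl.read_camera("side")
np.set_printoptions(precision=4,suppress=True)
for I in (w,s,p):
    for r in ctrl.look_for(I,"portafilter")[:2]: print(r["p"],world(I,r["position"]))
f=lambda I,a,b,c,d:cv2.resize(I["color"][b:d,a:c],(400,300),interpolation=cv2.INTER_CUBIC)
im=np.vstack([np.hstack([f(w,100,0,420,240),f(s,250,90,370,180)]),np.hstack([f(p,200,80,340,185),f(s,0,0,512,384)])])
cv2.imwrite("pics/c8.png",cv2.cvtColor(im,cv2.COLOR_RGB2BGR))
E
```

```text
20.625 [ 0.5463 -0.0761  0.2178] [-0.4533  0.0924  1.8934  0.3232  1.3176 -0.5501] F [ 0.0672  0.4453 -1.1079] M [-0.1779  0.0345 -0.0131] op 0.5974850026372197 0.0
0.82 [0.5459 0.0821 0.1209]
0.58 [ 0.2645 -0.2211  0.0424]
0.69 [0.5526 0.1219 0.1187]
0.67 [ 0.2565 -0.2667  0.0381]
0.75 [0.543  0.0127 0.117 ]
0.58 [ 0.2546 -0.2703  0.0397]
```

View pics/c8.png

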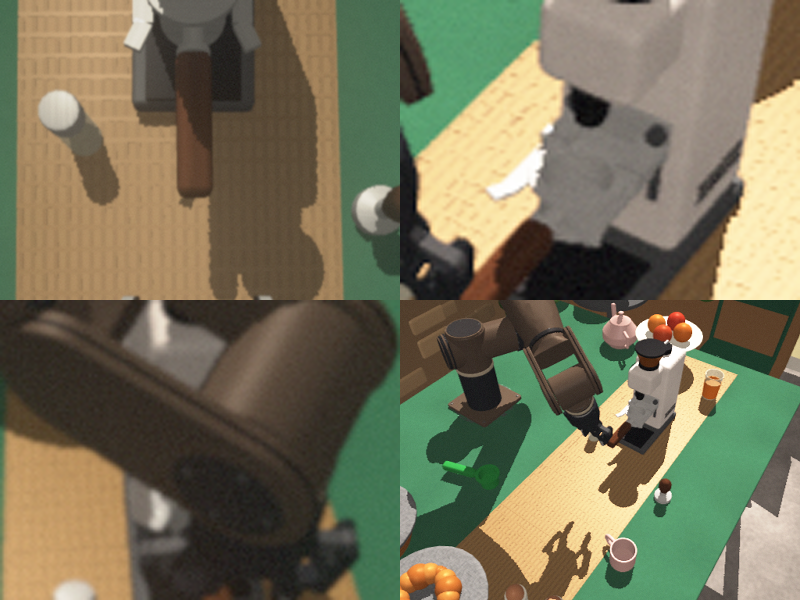

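The portafilter hangs in the fork by itself with its handle straight out, and the bystanders are in place. One quick check of depth from the handle end, then hand in.

```bash
python3 - <<'E'
from h import *
w=ctrl.read_camera("wrist")
e=onz(w,100+194*.8,193*.8,.124); n=onz(w,100+194*.8,50*.8,.124)
print(e,n,"axis est",e[1]+.153,"vs end",.067+.0943)
ax=e[1]+.153
if .142<ax<.160: print(ctrl.sign_off())
E
```

```text
[0.54428996 0.00241907 0.124     ] [0.5447165  0.10178668 0.124     ] axis est 0.15541907019810833 vs end 0.1613
the job is handed in; nothing more can be done
None
```

The portafilter is hanging in the fork by itself, level by eye. It was pushed until the button bottomed, with at most about 9.4 N read at the wrist, then eased back roughly 6–10 mm from the slot's end. The tamper, cup and shaker look unmoved, and the job is handed in. `sign_off` gave no verdict.

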